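# Turn the battery pack round on the tester and switch it on

### The arm

A 6-joint arm with a two-finger parallel gripper is mounted at the origin on the work surface. World frame = base frame: x ahead of the robot, y to its left, z up, the work surface at z = 0. Lengths are in m, angles in rad, forces in N, time in s.
With the tool pointing down it reaches from about 0.375 to 0.975 m from the base axis. Payload 3.8 kg.
Tool frame: the origin (TCP) lies at the very end of the fingers, on their centre line; the grasp point (between the pads) lies 19 mm behind it; z points along the fingers, y is the line along which they close (so a half turn about z gives the same grasp; the last joint's range is limited). The gripper opens to 85 mm and grips with 20 to 120 N. Pads are 22 mm wide; open, the fingers measure 114 mm over their backs; the gripper's body (76 mm by 85 mm) begins 54 mm behind the grasp point. The pads swing forward as they close: fully open they stand 13 mm farther back than shut.
Start: joints at [-1.304, 0.264, 1.604, -0, 1.274, -0.037], TCP at [0.202, -0.644, 0.231] pointing down, gripper open.
Joint ranges: [-2.63, 2.63], [-0.94, 2.18], [0.31, 2.57], [-1.31, 4.45], [0, 2.66], [-2.55, 2.55]. Speed limits (rad/s): [2.57, 2.57, 3.14, 3.14, 3.14, 3.14].

### API

Orientations are given as a rotation vector (axis times angle).
In Python, from workcell import bot gives the robot as it stands. The module is installed in compiled form; this text tells all that it offers.
- The arm moves only by the shell command python3 -m jog 'ROWS' [OPENING] [FORCE]. ROWS is a JSON list of rows, 1 to 5 of them, each of 4 numbers: dx, dy, dz in m, then a turn about the tool's z in rad; each row shifts and turns the commanded pose from where the row before left it, along the tool's axes as they then stand; what a row does not reach is not made up. A row lasts 1/8 s, in which the tool goes at most 0.0625 m and 0.188 rad, less where a joint would pass 70% of its speed; a pose out of reach is approached as far as the arm can. OPENING is the opening from 0.0 (shut) to 1.0 (fully open), set as the command begins (- or left out keeps the last). The fingers move at their own pace and stop on an object; FORCE is the grip in N (left out, the last holds). Time passes only in rows, so rows that do not move let the fingers close. It prints the time, the measured TCP pose, the force, the opening and the grip force at its end.
- bot.read_state(): the state, without advancing time (a new reading comes with each control period).
- bot.read_camera(name): name is "scene" or "top" or "wrist"; returns the picture (480x640x3 uint8, red, green, blue); there is no depth.
- bot.camera_info(name): a dict with "intrinsics" (3x3 intrinsics, pixels), "k1" (the pictures are not rectified: a ray, as slopes to the right and down, at radius r is drawn at 1 + k1 r^2 times it, then the intrinsics apply), "extrinsics" (4x4, takes a point from camera to world coordinates). Camera axes: x right, y down, z forward; pixel columns grow to the right and rows downward; lengths in m; the calibration is good to about 2 mm. A picture is of the moment at which its call begins: read the wrist's pose just before it. camera_info takes no time and is no camera call; for the wrist camera it gives the pose at the moment of the call.
- bot.finish_job(): hands the job in; it is judged then, once.
Trained networks look in the newest picture that a camera, given by its name, has taken for a name from the list of things; names that differ only in an ending like _2 or _b are one class to them, and where a whole thing is asked for, a point or a joint stands for the part that bears it (a point fixed in the world has none). Each returns a list of dicts, best first, with "conf" (0 to 1); they miss things now and then, are a little off and sometimes report something else, mostly with a low value. They report only what shows in the picture. A call takes as long as a camera call. They do not tell look-alikes from the thing itself.
- bot.search_frame(camera, thing): "box" ([left, top, right, bottom] in pixels, round what is visible of it).
- bot.regions_of(camera, thing): "pixels" (480x640 bool, what is visible of it) and "box" ([left, top, right, bottom] in pixels, round what is visible of it).
- bot.spot_point(camera, thing): "pixel" ([row, column] in pixels: a listed point, or the origin of a listed thing).
The state is a dict: "time": time; "q": joint angles; "joint_vel": joint speeds; "joint_torque": joint torques, N m; "tool_pos": TCP position; "tcp_rot": TCP orientation; "wrist_force": force on the tool from outside, world axes, zero at the start; "torque": the same for the moment, N m; "width": opening from 0.0 (shut) to 1.0 (fully open); "grip_force": force on a finger pad.
Only numpy, scipy, OpenCV 4.12 (cv2) and the standard library are available. Lean on these libraries where they do the work, as an engineer would, in place of code of your own. Each camera call takes 0.05 s, during which the arm holds its last target. There are 200 camera calls.

### The job

The red battery pack lies the wrong way round on the green tester: make sure the tester is off (its push-push button is up, level with its collar, when off, and stays clicked down when on, so feel which it is and click it off if needed) before you move the pack. Then turn the pack so that its brass contact end is square, centred and right up against the brass contact bar, and click the tester on so that the button stays down. Keep the pack upright and leave everything else where it is.

Things in the scene. Friction and masses are not known exactly. Their poses are not given: they have to be found in the camera images.
- tester: Battery tester, fixed. Green slab: x -130 to 130, y -180 to 160, top 20 mm; origin on the table. z up, x away from the robot, towards the contact bracket. A black rubber mat (+y half, top at 20 mm) carries the pack. Grey switch box 110 x 110 mm about x 45, y -105, top at 70 mm, with a round black collar on it (inner radius 32, outer 37, rim at 90 mm) round the yellow button.
- bar_face (a point): Middle of the brass contact bar's face that looks along the tester's -x, to the robot: x 100, y 55 mm of the tester, 42.5 mm above the table, axes as the tester's. Bar 64 mm wide (y), 6 mm thick, top edge 60 mm above the table, rigid, on an upright steel bracket 130 mm wide, top edge 58 mm above the table.
- collar (a point): Centre of the collar's rim, 90 mm above the table, on the button's vertical axis. The yellow button head is a disc of radius 25 mm; its top is 2 mm above this point when off, about 5 mm below it when on, 11.3 mm below at the stop.
- button (a joint): How far the button is down (m): 0 up, off; 0.007 latched, on; 0.0133 hard stop. It starts up or latched. Push-push: pressed right to the stop and let go it changes over, up to latched or latched to up; less than 0.010 changes nothing. Spring: 4.5 N up, 6 N latched, 8 N at the stop (more if faster than 0.05 m/s), so a touch of 2 to 3 N does not move it and 13 N surely presses it home.
- pack: Red battery pack, 0.35 to 0.6 kg: 115 (x) x 62 (y) x 45 mm high, with a black rail 72 (x) x 38 (y) x 25 mm on top in the middle, to be gripped across its 38 mm; 70 mm high in all. Origin: centre of its underside, z up. The +x end is the contact end, brass for 14 mm, seen also from above. It starts on the mat, 1.6 to 2.9 rad away from its right yaw (its x along the tester's x).
- pack_contact (a point): Middle of the pack's contact end face: 57.5 mm along +x from the pack's origin, 22.5 mm above its underside; axes as the pack's.
- spare_pack: Bystander: blue battery pack of the same shape as the red one, standing on the table to the left of the tester. Leave it where it is.
- screwdriver: Bystander: screwdriver with a red handle, 200 mm long, lying on the table on the robot's side of the tester. Leave it where it is.
- tape: Bystander: yellow tape measure, 60 x 36 x 60 mm high, standing on the tester's base slab on the robot's side of the switch box. Leave it where it is.
- hammer: Bystander: hammer with a wooden handle, on the table far to the left. Leave it where it is.
- wrench: Bystander: steel wrench, on the table to the right. Leave it where it is.
- oil: Bystander: yellow can with a red cap, 130 mm tall, on the table far left. Leave it where it is.
Not all that is in view belongs to the job. There is more than one size of the pack; the one meant has the size given above.

How it is judged:
By the outcome, as a careful person would: the job done as asked, in the order asked, and still so for the second after the job is handed in, with the robot touching nothing.
It also fails if it takes over 62 s, if anything falls off the work surface, if the arm or the gripper's body presses on something with over 40 N, if the wrist force passes 120 N, or if a joint passes its speed limit or range.

## Working session

There is one attempt and no reset: what is moved stays moved. The work goes in short steps, Python scripts to look and compute and a shell command to move; the robot and the scene stay as the last step left them, time stands still between calls to the robot, and variables do not carry over. Pictures are saved under pics/ and viewed, at most 10 in all, crops included, and the job is handed in when it is done.

```bash
mkdir -p pics; ls
python3 - <<'E'
from workcell import bot
import cv2,numpy as np
s=bot.read_state();print({k:np.round(v,3).tolist() for k,v in s.items()})
ims=[]
for c in ["top","scene"]:
    im=bot.read_camera(c);cv2.imwrite(f"pics/{c}0.png",im[:,:,::-1])
    i=bot.camera_info(c);print(c,np.round(i["intrinsics"],1).tolist(),i["k1"],np.round(i["extrinsics"],3).tolist())
    for t in ["pack","pack_contact","tester","bar_face","collar","spare_pack"]:
        print(t,[(np.round(d["pixel"],1).tolist(),round(d["conf"],2)) for d in bot.spot_point(c,t)])
E
```

```text
pics
{'time': 0.0, 'q': [-1.304, 0.265, 1.605, 0.0, 1.274, -0.037], 'joint_vel': [0.0, 0.0, 0.001, -0.001, -0.002, -0.0], 'joint_torque': [-0.002, -51.511, -36.732, -0.0, 0.013, 0.0], 'tool_pos': [0.202, -0.643, 0.23], 'tcp_rot': [-3.103, -0.475, 0.0], 'wrist_force': [-0.141, 0.147, 0.001], 'torque': [-0.043, -0.03, 0.005], 'grip_force': 0.0, 'width': 0.998}
top [[465.0, 0.0, 321.0], [0.0, 465.0, 236.5], [0.0, 0.0, 1.0]] -0.09722834774324961 [[-0.022, -0.997, 0.071, 0.394], [-1.0, 0.022, 0.005, -0.012], [-0.006, -0.071, -0.997, 1.215], [0.0, 0.0, 0.0, 1.0]]
pack [([184.6, 207.6], 0.68), ([190.3, 283.2], 0.64), ([250.5, 292.3], 0.61), ([313.9, 219.7], 0.59)]
pack_contact [([253.4, 269.8], 0.88), ([191.5, 217.9], 0.65), ([324.6, 215.4], 0.58)]
tester [([227.1, 307.9], 0.73)]
bar_face [([190.0, 282.5], 0.63)]
collar [([198.0, 346.5], 0.82), ([223.8, 305.1], 0.26)]
spare_pack [([244.9, 216.3], 0.59)]
scene [[516.0, 0.0, 319.9], [0.0, 516.0, 246.2], [0.0, 0.0, 1.0]] -0.019330907972564065 [[0.828, 0.402, -0.392, 1.042], [0.561, -0.602, 0.568, -0.831], [-0.008, -0.69, -0.724, 1.158], [0.0, 0.0, 0.0, 1.0]]
pack [([247.4, 326.3], 0.83), ([232.7, 415.9], 0.77), ([198.3, 318.5], 0.52)]
pack_contact [([229.1, 334.1], 0.68), ([186.9, 311.2], 0.65), ([230.0, 400.2], 0.59)]
tester [([268.5, 334.7], 0.79), ([252.4, 289.3], 0.4), ([194.2, 410.6], 0.15)]
bar_face [([258.1, 376.0], 0.92)]
collar [([280.3, 338.6], 0.62)]
spare_pack [([215.8, 367.4], 0.65)]
```

View pics/top0.png

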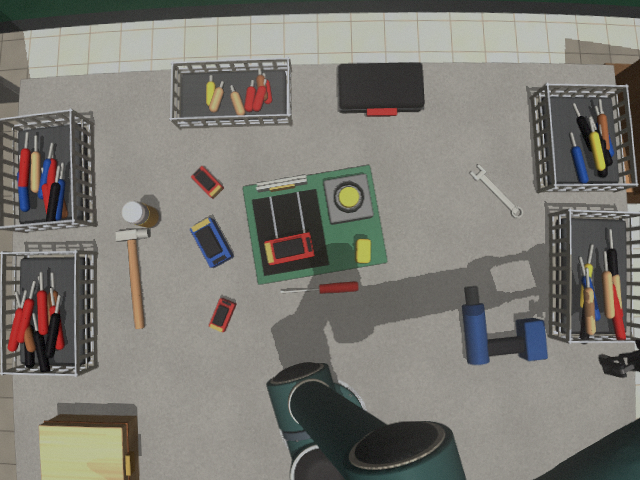

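View pics/scene0.png

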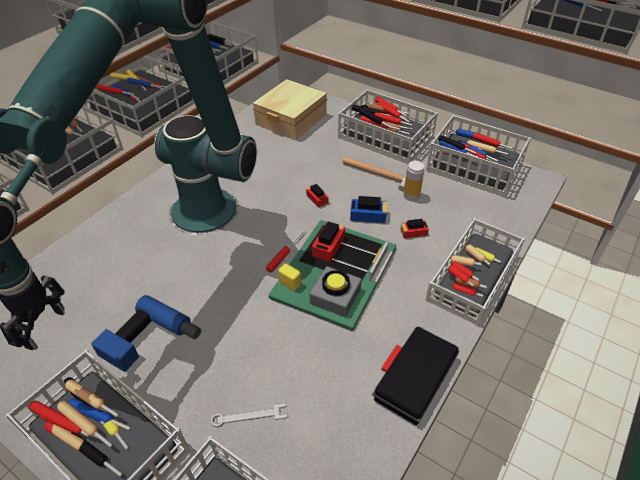

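Candidates for the red pack (top view): the one on the mat at (289,247), two small red ones at (207,181) and (222,314), and the blue spare at (211,241). I choose (289,247), since it's on the tester and full size. I'll check that with a crop and measure the tester.

```bash
cat > h.py <<'E'
from workcell import bot
import cv2,numpy as np
from scipy.optimize import least_squares
from scipy.spatial.transform import Rotation as R
def proj(P,i):
    E=np.linalg.inv(i["extrinsics"]);p=np.atleast_2d(P)@E[:3,:3].T+E[:3,3]
    s=p[:,:2]/p[:,2:];s=s*(1+i["k1"]*(s**2).sum(1,keepdims=True));K=i["intrinsics"]
    return s@np.array(K)[:2,:2].T+np.array(K)[:2,2]
def unproj(uv,z,i):
    K=np.array(i["intrinsics"]);d=(np.atleast_2d(uv).astype(float)-K[:2,2])/[K[0,0],K[1,1]];s=d.copy()
    for _ in range(20): s=d/(1+i["k1"]*(s**2).sum(1,keepdims=True))
    E=np.array(i["extrinsics"]);r=np.c_[s,np.ones(len(s))]@E[:3,:3].T
    return E[:3,3]+r*((z-E[2,3])/r[:,2])[:,None]
def tf(p,L): # p=x,y,yaw
    c,s=np.cos(p[2]),np.sin(p[2]);L=np.atleast_2d(L)
    return np.c_[p[0]+c*L[:,0]-s*L[:,1],p[1]+s*L[:,0]+c*L[:,1],L[:,2]]
def tool():
    s=bot.read_state();M=R.from_rotvec(s["tcp_rot"]).as_matrix();return s,np.array(s["tool_pos"]),M
E
python3 - <<'E'
from h import *
im=cv2.imread("pics/top0.png");i=bot.camera_info("top")
hsv=cv2.cvtColor(im,cv2.COLOR_BGR2HSV)
g=cv2.inRange(hsv,(50,80,40),(90,255,255));n,l,st,_=cv2.connectedComponentsWithStats(g[140:300,230:400])
k=1+st[1:,4].argmax();m=np.zeros_like(g);m[140:300,230:400]=(l==k)*255
h=cv2.convexHull(cv2.findNonZero(m));q=cv2.minAreaRect(h);print(q)
hull=cv2.approxPolyDP(h,4,True)[:,0];print(hull.tolist());print(np.round(unproj(hull,.02,i),3).tolist())
c=im[150:300,230:400];c=cv2.resize(c,None,fx=4.4,fy=3.9*4.4/4.4,interpolation=cv2.INTER_CUBIC)
cv2.imwrite("pics/crop1.png",cv2.resize(im[155:290,235:395],(800,675),interpolation=cv2.INTER_CUBIC)[:600])
E
```

```text
((314.0074768066406, 224.34353637695312), (98.13822937011719, 130.18267822265625), 80.21759033203125)
[[386, 261], [258, 282], [243, 188], [368, 166]]
[[0.413, -0.172, 0.02], [0.366, 0.158, 0.02], [0.611, 0.194, 0.02], [0.662, -0.133, 0.02]]
```

View pics/crop1.png

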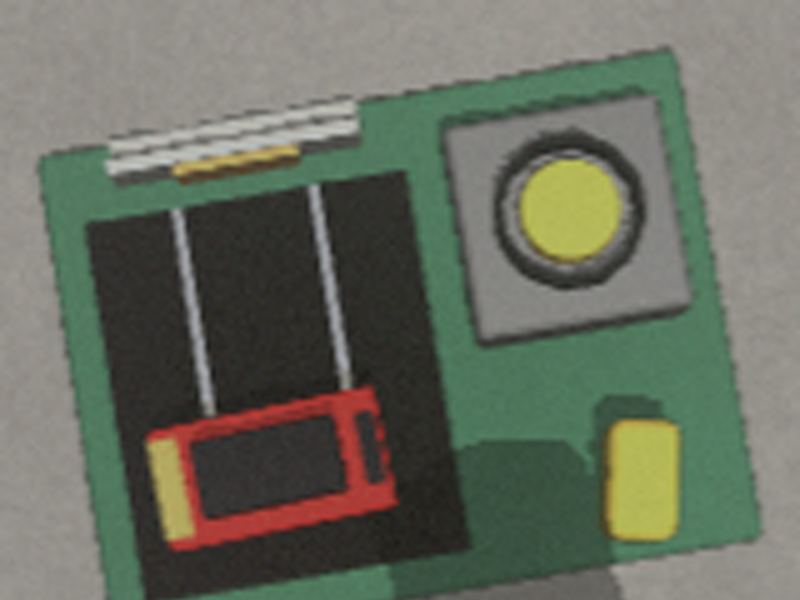

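The crop confirms it: the full-size red pack lies on the mat with its brass end at crop (170,490), facing left. The bar is at (235,165), the collar at (570,208) and the tape at (643,480). Next, move over the tester with the fingers closing.

```bash
python3 -m jog '[[0.0437,-0.0428,-0.0045,0],[0.0437,-0.0428,-0.0045,0],[0.0437,-0.0428,-0.0045,0],[0.0437,-0.0428,-0.0045,0],[0.0437,-0.0428,-0.0045,0]]' 0.0 30; python3 -m jog '[[0.0437,-0.0428,-0.0045,0],[0.0437,-0.0428,-0.0045,0],[0.0437,-0.0428,-0.0045,0],[0.0437,-0.0428,-0.0045,0],[0.0437,-0.0428,-0.0045,0]]'; python3 -m jog '[[0.0437,-0.0428,-0.0045,0],[0,0,0,0]]'
python3 - <<'E'
from h import *
i=bot.camera_info("wrist");im=bot.read_camera("wrist");cv2.imwrite("pics/w1.png",im[:,:,::-1]);np.save("w1.npy",i)
print(np.round(i["extrinsics"],3).tolist(),np.round(i["intrinsics"],0).tolist(),i["k1"])
for t in ["pack","pack_contact","tester","bar_face","collar"]:
        print(t,[(np.round(d["pixel"],1).tolist(),round(d["conf"],2)) for d in bot.spot_point("wrist",t)])
E
```

```text
time: 1.32
tool_pos: [0.3471, -0.3728, 0.2542]
tcp_rot: [3.105, 0.474, 0.001]
wrist_force: [1.2, -0.7, 0.0]
width: -0.002
grip_force: 0.0
time: 1.95
tool_pos: [0.4916, -0.1031, 0.277]
tcp_rot: [3.105, 0.475, 0.002]
wrist_force: [1.0, -0.5, -0.3]
width: -0.004
grip_force: 0.0
time: 2.2
tool_pos: [0.5214, -0.0473, 0.2814]
tcp_rot: [-3.103, -0.485, -0.003]
wrist_force: [-0.3, -0.5, -0.1]
width: -0.001
grip_force: 0.0
[[0.304, -0.91, -0.281, 0.594], [-0.953, -0.291, -0.09, -0.024], [0.001, 0.295, -0.956, 0.425], [0.0, 0.0, 0.0, 1.0]] [[346.0, 0.0, 318.0], [0.0, 346.0, 247.0], [0.0, 0.0, 1.0]] -0.06888149517439324
pack [([299.5, 63.2], 0.9), ([24.6, 62.1], 0.87), ([234.2, 204.3], 0.7)]
pack_contact [([235.8, 150.4], 0.98), ([326.2, 45.5], 0.96), ([54.4, 73.8], 0.95)]
tester [([194.4, 260.7], 0.56)]
bar_face [([95.9, 217.2], 0.65), ([181.2, 363.6], 0.47)]
collar [([179.1, 362.1], 0.56)]
```

View pics/w1.png

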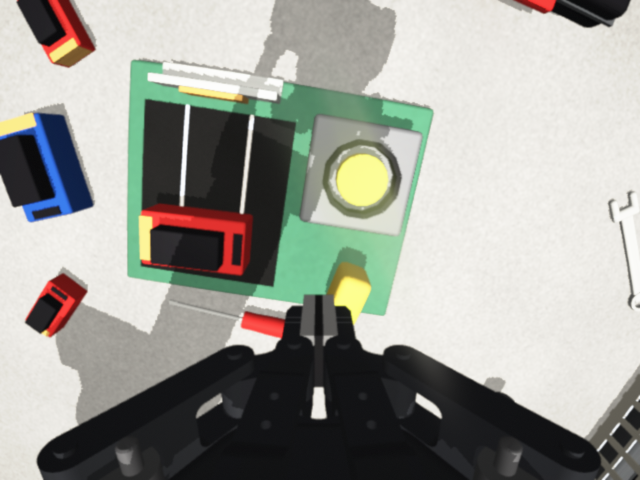

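The wrist picture shows the pack at (195,245) with brass on its left edge, the bar face at about (213,97), the collar at (362,178) and the tape at (350,290). Next I'll fit the tester and pack poses by matching hull support functions in both views.

```bash
cat >> h.py <<'E'
TH=np.linspace(0,2*np.pi,72,endpoint=False);D=np.c_[np.cos(TH),np.sin(TH)]
SLAB=np.array([[x,y,z] for x in(-.13,.13) for y in(-.18,.16) for z in(0,.02)])
def packpts(z0=.02): return np.array([[x,y,z] for x in(-.0575,.0575) for y in(-.031,.031) for z in(z0,z0+.045)]+[[x,y,z0+.07] for x in(-.036,.036) for y in(-.019,.019)])
def fit(pts,obs,p0):
    f=lambda p:np.concatenate([(proj(tf(p,pts),i)@D.T).max(0)-(h@D.T).max(0)-.4 for h,i in obs])
    r=least_squares(f,p0,loss="soft_l1",f_scale=.7,x_scale=[.01,.01,.05]);return r.x,np.sqrt(np.mean(r.fun**2))
def hull(m): # biggest blob's hull
    n,l,st,_=cv2.connectedComponentsWithStats(m);k=1+st[1:,4].argmax()
    return cv2.convexHull(cv2.findNonZero((l==k).astype(np.uint8)))[:,0].astype(float)
def masks(im,box): # box l,t,r,b ; BGR
    w=np.zeros(im.shape[:2],np.uint8);w[box[1]:box[3],box[0]:box[2]]=255
    hs=cv2.cvtColor(im,cv2.COLOR_BGR2HSV)
    g=cv2.inRange(hs,(50,70,30),(90,255,255))&w
    r=(cv2.inRange(hs,(0,120,60),(30,255,255))|cv2.inRange(hs,(165,120,60),(180,255,255)))&w
    return g,r
E
python3 - <<'E'
from h import *
it=bot.camera_info("top");iw=np.load("w1.npy",allow_pickle=True).item()
T=cv2.imread("pics/top0.png");W=cv2.imread("pics/w1.png")
gt,rt=masks(T,(230,140,400,300));_,rt=masks(T,(258,222,325,270))
gw,_=masks(W,(100,40,450,330));_,rw=masks(W,(132,195,260,282))
for n,o in dict(top=[(hull(gt),it)],wrist=[(hull(gw),iw)],both=[(hull(gt),it),(hull(gw),iw)]).items(): 
    p,e=fit(SLAB,o,[.51,.02,.15]);print("slab",n,np.round(p,4),e.round(2),"bar",tf(p,[.1,.055,.0425]).round(4),"collar",tf(p,[.045,-.105,.09]).round(4))
for n,o in dict(top=[(hull(rt),it)],wrist=[(hull(rw),iw)],both=[(hull(rt),it),(hull(rw),iw)]).items(): 
    q,e=fit(packpts(),o,[.45,.08,1.75]);print("pack",n,np.round(q,4),e.round(2),q[2]-p[2])
# yellow button centre
for im,i,b in((T,it,(325,170,375,225)),(W,iw,(330,145,395,210))):
    hs=cv2.cvtColor(im,cv2.COLOR_BGR2HSV);m=cv2.inRange(hs,(22,120,80),(40,255,255));w=np.zeros_like(m);w[b[1]:b[3],b[0]:b[2]]=1
    c=hull(m*w);e=cv2.minEnclosingCircle(c.astype(np.float32));M=cv2.moments(c.astype(np.float32));uv=[M["m10"]/M["m00"],M["m01"]/M["m00"]]
    print("btn",uv,e[1],unproj(uv,.092,i).round(4),unproj(uv,.085,i).round(4))
E
```

```text
slab top [0.5117 0.0208 0.1472] 1.32 bar [[0.6025 0.0898 0.0425]] collar [[ 0.5716 -0.0765  0.09  ]]
slab wrist [0.5106 0.0212 0.1475] 2.81 bar [[0.6014 0.0903 0.0425]] collar [[ 0.5705 -0.0761  0.09  ]]
slab both [0.5108 0.0209 0.1474] 2.2 bar [[0.6016 0.09   0.0425]] collar [[ 0.5707 -0.0764  0.09  ]]
pack top [0.4497 0.0734 1.7544] 0.46 1.6069834398082934
pack wrist [0.4496 0.0749 1.7526] 1.02 1.6051913657810122
pack both [0.4497 0.0744 1.7512] 0.84 1.6038455497998787
btn [348.34421534936996, 196.63974799541808] 9.99923324584961 [[ 0.5705 -0.0758  0.092 ]] [[ 0.5716 -0.0762  0.085 ]]
btn [347.54220499569334, 167.5219638242894] 21.708393096923828 [[ 0.5793 -0.0582  0.092 ]] [[ 0.579  -0.0589  0.085 ]]
```

Both views agree: the tester is at (0.511, 0.021, yaw 0.147), the pack at (0.450, 0.074, yaw 1.753) and the collar at (0.571, -0.076). Next, feel the button.

```bash
python3 -m jog '[[0.0096,0.0106,0.045,0],[0.0096,0.0106,0.045,0],[0.0096,0.0106,0.045,0],[0.0096,0.0108,0.045,0],[0,0,0,0]]'; python3 -m jog '[[0,0,0.006,0],[0,0,0,0]]';python3 -m jog '[[0,0,0.003,0],[0,0,0,0]]'
```

```text
time: 3.12
tool_pos: [0.5654, -0.0813, 0.0964]
tcp_rot: [-3.103, -0.471, 0.014]
wrist_force: [0.9, 0.1, 0.5]
width: -0.003
grip_force: 0.0
time: 3.38
tool_pos: [0.57, -0.0806, 0.0967]
tcp_rot: [3.105, 0.475, 0.004]
wrist_force: [-0.2, 1.1, 0.3]
width: -0.004
grip_force: 0.0
time: 3.62
tool_pos: [0.5695, -0.0801, 0.0927]
tcp_rot: [3.105, 0.476, 0.002]
wrist_force: [0.4, 0.1, -0.1]
width: -0.001
grip_force: 0.0
```

```bash
python3 -m jog '[[0,0,0.002,0],[0,0,0,0]]'; python3 -m jog '[[0,0,0.002,0],[0,0,0,0]]'
```

```text
time: 3.88
tool_pos: [0.57, -0.08, 0.0907]
tcp_rot: [3.105, 0.475, 0.003]
wrist_force: [-0.2, 1.1, 5.3]
width: -0.005
grip_force: 2.2
time: 4.12
tool_pos: [0.5701, -0.0801, 0.0886]
tcp_rot: [3.105, 0.475, 0.003]
wrist_force: [0.2, 1.3, 5.0]
width: 0.004
grip_force: 2.5
```

There's contact at z≈0.0915 with about 5 N, so the button is up and the tester is off. I won't press it. Next, lift, go over the pack and turn to its yaw.

```bash
python3 -m jog '[[0,0,-0.06,0],[-0.0172,-0.0458,0,0],[-0.0172,-0.0458,0,0],[-0.0172,-0.0458,0,0],[-0.0172,-0.0458,0,0]]' 0.8 30; python3 -m jog '[[0,0,0,-0.181],[0,0,0,-0.181],[0,0,0,-0.181],[0,0,0,-0.181],[0,0,0,-0.181]]';python3 -m jog '[[0,0,0,-0.181],[0,0,0,-0.181],[0,0,0,-0.182],[0,0,0,0],[0,0,0,0]]'
python3 - <<'E'
from h import *
s,p,M=tool();print(p.round(4),"theta",np.arctan2(M[1,0],M[0,0]),M[:,2].round(3),np.round(s["q"],2))
i=bot.camera_info("wrist");im=bot.read_camera("wrist")[:,:,::-1].copy();cv2.imwrite("pics/w2.png",im)
for p_,pts,c in((( .5108,.0209,.1474),SLAB,(255,0,255)),((.4497,.0744,1.7525),packpts(),(255,255,0))):
    for u in proj(tf(p_,pts),i): 
        if np.all(np.abs(u)<2000): cv2.circle(im,tuple(int(v) for v in u.round()),3,c,1)
cv2.imwrite("pics/w2o.png",im)
E
```

```text
time: 4.75
tool_pos: [0.4472, 0.0748, 0.1472]
tcp_rot: [3.105, 0.475, -0.001]
wrist_force: [1.2, 0.6, 0.8]
width: 0.799
grip_force: 0.0
time: 5.38
tool_pos: [0.4481, 0.0739, 0.1471]
tcp_rot: [-2.579, -1.793, 0.002]
wrist_force: [0.1, -0.2, 0.0]
width: 0.801
grip_force: 0.0
time: 6.0
tool_pos: [0.4484, 0.0739, 0.1475]
tcp_rot: [-2.014, -2.411, 0.001]
wrist_force: [0.3, 0.6, 0.4]
width: 0.803
grip_force: 0.0
[0.4484 0.0739 0.1475] theta 1.7498474142929579 [-0.001 -0.    -1.   ] [ 0.11 -0.09  2.15 -0.    1.08 -0.07]
```

View pics/w2o.png

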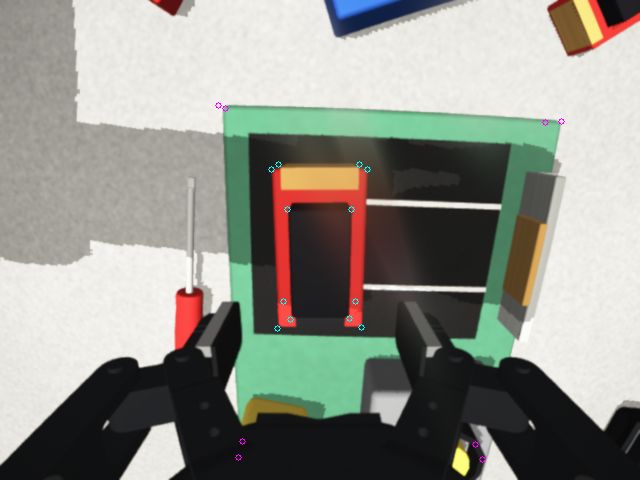

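The overlay matches the pack corners to within 2 px; brass is at the top (320,178) and the rail is centred between the fingers. Next, lower and grip.

```bash
python3 -m jog '[[0,0.0012,0.04,0],[0,0,0.025,0],[0,0,0.0155,0],[0,0,0,0],[0,0,0,0]]' 0.8; python3 -m jog '[[0,0,0,0],[0,0,0,0],[0,0,0,0],[0,0,0,0],[0,0,0,0]]' 0.0 40; python3 -m jog '[[0,0,-0.01,0],[0,0,-0.01,0],[0,0,0,0]]'
```

```text
time: 6.68
tool_pos: [0.4508, 0.0743, 0.0682]
tcp_rot: [2.01, 2.413, 0.002]
wrist_force: [-0.3, -0.8, -0.9]
width: 0.801
grip_force: 0.0
time: 7.3
tool_pos: [0.4505, 0.0743, 0.0683]
tcp_rot: [2.01, 2.413, 0.001]
wrist_force: [-2.1, -0.8, 5.7]
width: 0.437
grip_force: 41.5
time: 7.68
tool_pos: [0.4507, 0.0743, 0.0883]
tcp_rot: [2.009, 2.413, 0.002]
wrist_force: [1.4, -0.5, -3.6]
width: 0.439
grip_force: 41.1
```

```bash
python3 -m jog '[[0,0,0,0.178],[0,0,0,0.178],[0,0,0,0.178],[0,0,0,0.178],[0,0,0,0.178]]'; python3 -m jog '[[0,0,0,0.178],[0,0,0,0.178],[0,0,0,0.178],[0,0,0,0.181],[0,0,0,0]]'; python3 -m jog '[[0.041,0.0033,0,0],[0.041,0.0033,0,0],[0,0,0,0],[0,0,0,0]]'
python3 - <<'E'
from h import *
s,p,M=tool();print(p.round(4),"theta",np.arctan2(M[1,0],M[0,0]),M[:,2].round(3))
i=bot.camera_info("wrist");im=bot.read_camera("wrist")[:,:,::-1].copy();cv2.imwrite("pics/w3.png",im);np.save("w3.npy",i)
for t in ["pack_contact","bar_face"]:
    print(t,[(np.round(d["pixel"],1).tolist(),round(d["conf"],2)) for d in bot.spot_point("wrist",t)])
E
```

```text
time: 8.3
tool_pos: [0.4495, 0.0742, 0.0869]
tcp_rot: [-2.857, -1.305, 0.001]
wrist_force: [-0.4, -0.1, -3.9]
width: 0.431
grip_force: 41.0
time: 8.93
tool_pos: [0.4495, 0.0742, 0.0869]
tcp_rot: [3.133, 0.235, -0.001]
wrist_force: [-0.7, 0.1, -3.5]
width: 0.436
grip_force: 41.0
time: 9.43
tool_pos: [0.5311, 0.0797, 0.0866]
tcp_rot: [3.133, 0.235, -0.003]
wrist_force: [0.7, 0.0, -4.5]
width: 0.435
grip_force: 41.0
[0.5311 0.0797 0.0866] theta 0.14985531666488794 [-0.002 -0.    -1.   ]
pack_contact [([180.8, 317.8], 0.83), ([105.5, 37.6], 0.7)]
bar_face [([145.6, 320.2], 0.92), ([290.2, 394.7], 0.52)]
```

View pics/w3.png

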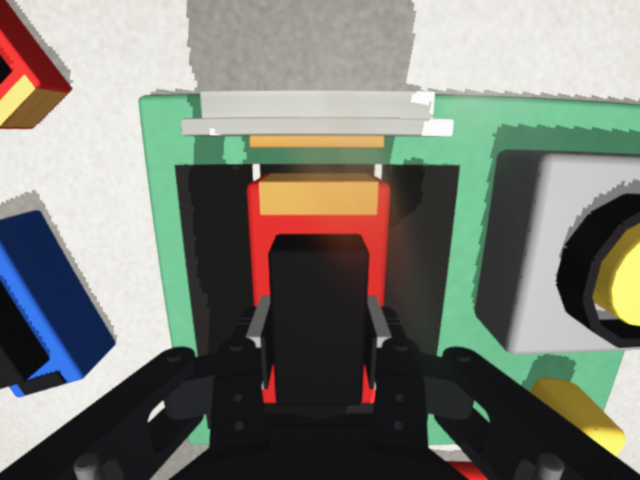

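The picture shows the pack brass at (319,195), the bar at (317,141) and the white guides at x 256 and 378, so it's nearly centred. Next I'll measure the lateral and yaw residuals.

Run:
```python
from h import *
im=cv2.imread("pics/w3.png");i=np.load("w3.npy",allow_pickle=True).item()
hs=cv2.cvtColor(im,cv2.COLOR_BGR2HSV);b=cv2.inRange(hs,(10,90,100),(30,255,255))
def rows(m,r0,r1,z,c0=235,c1=400):
    o=[]
    for r in range(r0,r1):
        c=np.flatnonzero(m[r,c0:c1])
        if len(c)>60:o.append((c0+c[0],r,c0+c[-1]+1))
    o=np.array(o,float);L=unproj(o[:,[0,1]],z,i);Rr=unproj(o[:,[2,1]],z,i);mid=(L+Rr)/2
    print(z,"rows",o[0],o[-1],"width",np.linalg.norm(L-Rr,axis=1).mean().round(4));return mid,L,Rr
T=(.5108,.0209,.1474);c,s=np.cos(T[2]),np.sin(T[2])
loc=lambda P:np.c_[c*(P[:,0]-T[0])+s*(P[:,1]-T[1]),-s*(P[:,0]-T[0])+c*(P[:,1]-T[1])]
r=b|cv2.inRange(hs,(0,120,60),(10,255,255))|cv2.inRange(hs,(165,120,60),(180,255,255))
for n,a in(("bar top",rows(b,136,149,.06)),("pack brass top",rows(b,186,212,.0833)),("pack red",rows(r,195,235,.0833))):
    print(n,[loc(x)[[0,len(x)//2,-1]].round(4).tolist() for x in a])
p,e=fit(SLAB[SLAB[:,0]>0],[],[0,0,0]) if 0 else (0,0)
# slab far edge + pack yaw from long red edges
a=rows(r,200,290,.0833)
for x in a[1:]: l=loc(x);k=l[:,0];print("edge slope",np.polyfit(k,l[:,1],1))
for col in (262,290,318,345,372): print(col,[rr for rr in range(125,190) if b[rr,col]][:1],[rr for rr in range(160,230) if b[rr,col]][:1],[rr for rr in range(125,160) if b[rr,col]][-1:])
```

```text
0.06 rows [249. 136. 384.] [251. 147. 384.] width 0.064
0.0833 rows [259. 186. 379.] [260. 211. 377.] width 0.0504
0.0833 rows [246. 195. 391.] [249. 234. 390.] width 0.0624
bar top [[[0.1072, 0.056], [0.1044, 0.0558], [0.1021, 0.0555]], [[0.1071, 0.0878], [0.1044, 0.0879], [0.1021, 0.0871]], [[0.1072, 0.0242], [0.1045, 0.0236], [0.1022, 0.024]]]
pack brass top [[[0.0867, 0.0548], [0.0811, 0.0548], [0.0759, 0.055]], [[0.0866, 0.0801], [0.0811, 0.08], [0.0759, 0.0802]], [[0.0867, 0.0296], [0.0812, 0.0297], [0.076, 0.0299]]]
pack red [[[0.0829, 0.055], [0.0742, 0.0544], [0.0657, 0.0546]], [[0.0828, 0.0859], [0.0741, 0.0859], [0.0656, 0.0855]], [[0.0829, 0.0242], [0.0742, 0.0228], [0.0657, 0.0236]]]
0.0833 rows [247. 200. 391.] [250. 253. 388.] width 0.0622
edge slope [0.00129412 0.08561947]
edge slope [-0.0196182   0.02483833]
262 [135] [179] [147]
290 [135] [174] [147]
318 [135] [173] [147]
345 [135] [173] [147]
372 [135] [174] [147]
```

```bash
python3 -m jog '[[0,-0.0008,0.01,0],[0,0,0.0065,0],[0,0,0,0],[0,0,0,0]]'; python3 -m jog '[[0.005,0,0,0],[0.004,0,0,0],[0,0,0,0]]'; python3 -m jog '[[0.002,0,0,0],[0,0,0,0]]'
```

```text
time: 10.07
tool_pos: [0.5318, 0.0806, 0.0707]
tcp_rot: [3.133, 0.232, -0.0]
wrist_force: [-0.2, -0.2, -3.9]
width: 0.435
grip_force: 41.0
time: 10.45
tool_pos: [0.5416, 0.082, 0.0711]
tcp_rot: [-3.133, -0.232, -0.001]
wrist_force: [-0.6, -0.3, -3.4]
width: 0.435
grip_force: 41.0
time: 10.7
tool_pos: [0.5429, 0.0822, 0.0708]
tcp_rot: [3.133, 0.232, 0.0]
wrist_force: [0.5, 0.7, -2.8]
width: 0.435
grip_force: 41.0
```

```bash
python3 -m jog '[[0,0,0.0015,0],[0,0,0,0]]'; python3 -m jog '[[0,0,0.001,0],[0,0,0,0]]';  python3 -m jog '[[0.001,0,0,0],[0,0,0,0]]'; python3 -m jog '[[0.001,0,0,0],[0,0,0,0]]'
```

```text
time: 10.95
tool_pos: [0.5424, 0.0821, 0.0691]
tcp_rot: [3.133, 0.232, -0.001]
wrist_force: [-0.9, 0.7, -3.0]
width: 0.438
grip_force: 41.0
time: 11.2
tool_pos: [0.5428, 0.0822, 0.0684]
tcp_rot: [-3.133, -0.232, -0.0]
wrist_force: [-0.4, 0.9, -2.2]
width: 0.435
grip_force: 41.1
time: 11.45
tool_pos: [0.5438, 0.0824, 0.0684]
tcp_rot: [-3.133, -0.232, -0.0]
wrist_force: [-1.3, -0.7, -1.4]
width: 0.434
grip_force: 41.3
time: 11.7
tool_pos: [0.5445, 0.0825, 0.0684]
tcp_rot: [3.133, 0.232, -0.001]
wrist_force: [-3.6, -0.1, 2.3]
width: 0.439
grip_force: 41.6
```

```bash
python3 -m jog '[[0.001,0,0.0003,0],[0,0,0,0]]'; python3 -m jog '[[0.001,0,0,0],[0,0,0,0]]'
python3 - <<'E'
from h import *
i=bot.camera_info("wrist");im=bot.read_camera("wrist")[:,:,::-1].copy();cv2.imwrite("pics/w4.png",im);np.save("w4.npy",i)
cv2.imwrite("pics/w4c.png",cv2.resize(im[80:250,220:420],(700,595),interpolation=cv2.INTER_CUBIC))
E
```

```text
time: 11.95
tool_pos: [0.5445, 0.0825, 0.0684]
tcp_rot: [3.133, 0.232, -0.004]
wrist_force: [-6.9, -0.3, 7.1]
width: 0.437
grip_force: 42.2
time: 12.2
tool_pos: [0.5445, 0.0825, 0.0684]
tcp_rot: [3.133, 0.232, -0.008]
wrist_force: [-11.2, -0.9, 9.8]
width: 0.437
grip_force: 42.6
```

View pics/w4c.png

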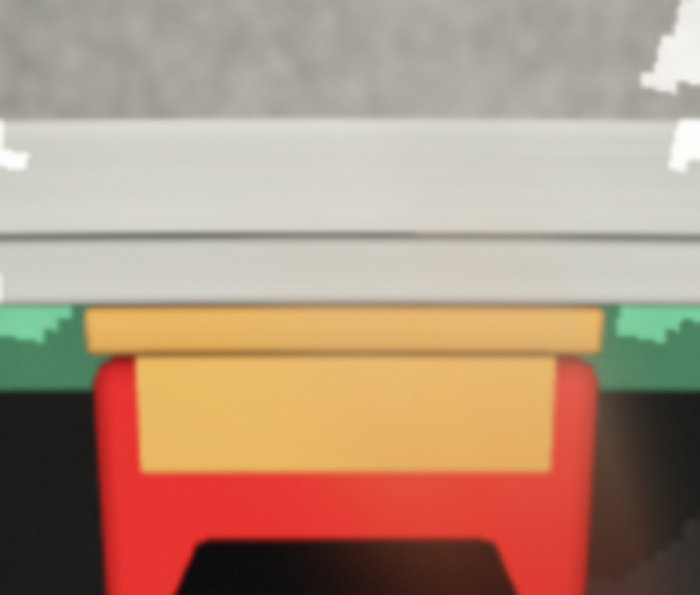

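It's flush, square and centred: bar 86–603 and pack 95–597 in the crop. The arm is blocked at 11 N. Next, ease the preload, release and rise.

```bash
python3 -m jog '[[-0.001,0,-0.0005,0],[0,0,0,0]]'; python3 -m jog '[[0,0,0,0],[0,0,0,0],[0,0,0,0]]' 0.75; python3 -m jog '[[0,0,-0.02,0],[0,0,-0.03,0],[0,0,-0.03,0],[0,0,0,0],[0,0,0,0]]'
python3 - <<'E'
from h import *
s,p,M=tool();print(p.round(4),"theta",np.arctan2(M[1,0],M[0,0]))
i=bot.camera_info("wrist");im=bot.read_camera("wrist")[:,:,::-1].copy();cv2.imwrite("pics/w5.png",im)
cv2.imwrite("pics/w5c.png",cv2.resize(im[90:330,200:440],(600,600),interpolation=cv2.INTER_CUBIC))
E
```

```text
time: 12.5
tool_pos: [0.5445, 0.0825, 0.0684]
tcp_rot: [3.133, 0.232, -0.004]
wrist_force: [-6.3, -1.6, 3.8]
width: 0.438
grip_force: 41.9
time: 12.88
tool_pos: [0.5465, 0.0827, 0.0688]
tcp_rot: [-3.133, -0.232, -0.002]
wrist_force: [0.6, -0.0, -1.2]
width: 0.755
grip_force: 0.0
time: 13.5
tool_pos: [0.5454, 0.0826, 0.1478]
tcp_rot: [3.133, 0.232, -0.001]
wrist_force: [0.5, -0.1, -0.3]
width: 0.746
grip_force: 0.0
[0.5454 0.0826 0.1478] theta 0.14776823270160455
```

View pics/w5c.png

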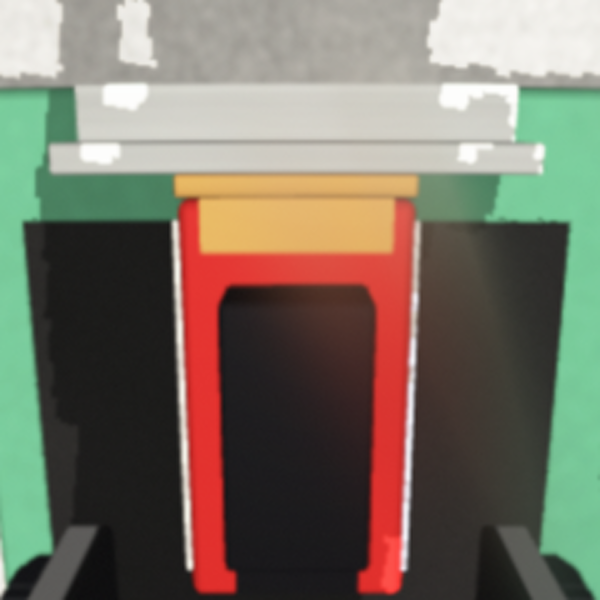

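The pack stays flush and evenly between the guides: brass edge at (297,198) against the bar at (297,185). Next, the button.

```bash
python3 -m jog '[[0.0006,0.0536,0,0],[0.0006,0.0536,0,0],[0.0007,0.0537,0,0],[0,0,0,0],[0,0,0,0]]' 0.0 30; python3 -m jog '[[0,0,0.03,0],[0,0,0.02,0],[0,0,0,0],[0,0,0.004,0],[0,0,0,0]]'; python3 -m jog '[[0,0,0.004,0],[0,0,0.004,0],[0,0,0.004,0],[0,0,0,0]]'
```

```text
time: 14.18
tool_pos: [0.5702, -0.076, 0.1469]
tcp_rot: [-3.132, -0.23, 0.004]
wrist_force: [0.5, -0.8, -0.1]
width: -0.0
grip_force: 0.0
time: 14.8
tool_pos: [0.5718, -0.0761, 0.0951]
tcp_rot: [3.133, 0.232, 0.002]
wrist_force: [0.1, 0.1, -0.3]
width: -0.004
grip_force: 0.0
time: 15.3
tool_pos: [0.5725, -0.0765, 0.0839]
tcp_rot: [3.133, 0.232, 0.004]
wrist_force: [-1.0, -0.1, 6.5]
width: -0.001
grip_force: 3.2
```

```bash
python3 -m jog '[[0,0,0.003,0],[0,0,0.002,0],[0,0,0.001,0],[0,0,0,0]]'; python3 -m jog '[[0,0,0.002,0],[0,0,0,0]]'
```

```text
time: 15.8
tool_pos: [0.5727, -0.0765, 0.0787]
tcp_rot: [3.132, 0.231, 0.005]
wrist_force: [-1.7, 0.9, 9.3]
width: 0.001
grip_force: 4.5
time: 16.05
tool_pos: [0.5728, -0.0765, 0.0787]
tcp_rot: [3.132, 0.232, 0.005]
wrist_force: [-6.7, 1.9, 20.8]
width: 0.005
grip_force: 10.2
```

It's at the hard stop with 21 N. Next, let go, then feel again lightly.

```bash
python3 -m jog '[[0,0,-0.006,0],[0,0,-0.006,0],[0,0,-0.006,0],[0,0,0,0]]'; python3 -m jog '[[0,0,0.005,0],[0,0,0.003,0],[0,0,0,0]]';python3 -m jog '[[0,0,0.0025,0],[0,0,0,0]]'
```

```text
time: 16.55
tool_pos: [0.5714, -0.0763, 0.0927]
tcp_rot: [3.133, 0.232, 0.001]
wrist_force: [0.0, -0.0, 0.4]
width: -0.002
grip_force: 0.0
time: 16.92
tool_pos: [0.5711, -0.0762, 0.0845]
tcp_rot: [-3.133, -0.232, 0.001]
wrist_force: [-2.0, 0.6, 5.7]
width: -0.005
grip_force: 3.2
time: 17.18
tool_pos: [0.5712, -0.0762, 0.0824]
tcp_rot: [-3.133, -0.232, 0.001]
wrist_force: [-1.2, -0.0, 7.4]
width: 0.0
grip_force: 3.5
```

```bash
python3 -m jog '[[0,0,-0.0055,0],[0,0,0,0],[0,0,0,0]]'
```

```text
time: 17.55
tool_pos: [0.5708, -0.0761, 0.0869]
tcp_rot: [-3.133, -0.232, 0.001]
wrist_force: [0.3, 0.6, -1.1]
width: 0.002
grip_force: 0.0
```

There's no force at 0.087, where an up button pushes 5 N, so it's latched down. Next, retreat and take a final check.

```bash
python3 -m jog '[[0,0,-0.05,0],[0,0,-0.06,0],[-0.04,0.02,-0.04,0],[-0.04,0.03,0,0],[0,0,0,0]]'; python3 -m jog '[[0,0,0,0],[0,0,0,0]]'
python3 - <<'E'
from h import *
im=bot.read_camera("wrist")[:,:,::-1].copy();cv2.imwrite("pics/w6.png",im)
E
```

```text
time: 18.18
tool_pos: [0.4977, -0.1391, 0.2378]
tcp_rot: [3.133, 0.227, 0.0]
wrist_force: [-0.2, 0.4, -0.2]
width: 0.0
grip_force: 0.0
time: 18.42
tool_pos: [0.4998, -0.1368, 0.2367]
tcp_rot: [-3.132, -0.233, 0.002]
wrist_force: [-0.2, 0.7, 0.5]
width: 0.003
grip_force: 0.0
```

View pics/w6.png

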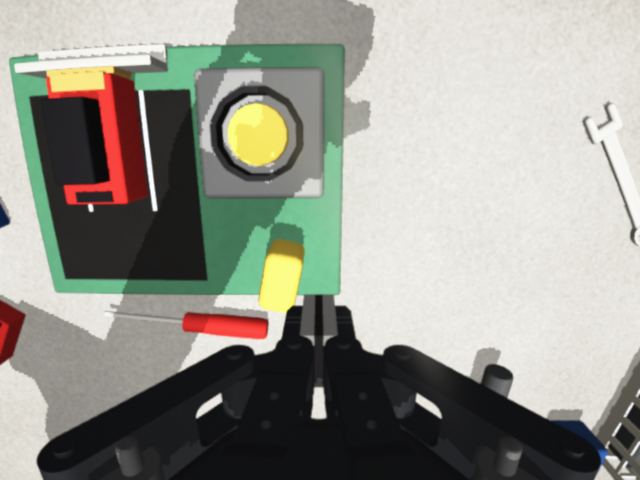

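The pack's brass end sits at the bar at (88,78), the button at (258,133) is sunk in its collar, and the tape (282,275) and screwdriver (225,325) are undisturbed.

```bash
python3 -c "
from workcell import bot
print(bot.finish_job())"
```

```text
the job is handed in; nothing more can be done
None
```

The job is handed in: the tester was already off (felt, not clicked), the red pack is turned, centred and flush against the contact bar, and the button is latched down, all in about 18 s.

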